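# Draw a surface-finish comparison plate from its rack and tilt its samples to the light

### The arm

A 7-joint arm with a two-finger parallel gripper is mounted at the origin on a cart in front of the work surface, level with it; the furniture and walls round the work are solid. World frame = base frame: x ahead of the robot, y to its left, z up, the work surface at z = 0. Lengths are in mm, angles in degrees, forces in N, time in s.
With the tool pointing down it reaches from about 425 to 975 mm from the base axis. Payload 16.7 kg.
Tool frame: the origin (TCP) lies at the very end of the fingers, on their centre line; the grasp point (between the pads) lies 19 mm behind it (ctrl.grip_point_offset is the distance from the TCP to the grasp point, in mm); z points along the fingers, y is the line along which they close (so a half turn about z gives the same grasp; the last joint's range is limited). The gripper opens to 85 mm and grips with 20 to 120 N. Pads are 22 mm wide; open, the fingers measure 114 mm over their backs; the gripper's body (76 mm by 85 mm) begins 54 mm behind the grasp point. The pads swing forward as they close: fully open they stand 13 mm farther back than shut.
Start: joints at [-84.826, 24.414, 4.234, 92.017, -1.954, 63.644, -3.845], TCP at [160.326, 655.646, 231.302] pointing down, gripper open.
Joint ranges: [-163.25, 163.25], [-28.42, 122.38], [-70.27, 78.77], [12.13, 141.07], [-58.53, 238.53], [9.26, 117.41], [-156.51, 156.51]. Speed limits (degrees/s): [108.29, 108.29, 136.94, 136.94, 172.46, 172.46, 172.46].

### API

Orientations are given as a 3x3 rotation matrix whose columns are the frame's x, y, z axes.
In Python, from plant import ctrl, camera, get_calibration, order gives the robot as it stands.
- The arm moves only by the tool drive_tool, never from a script. Its argument "deltas" is a list of rows, each a list of 3 entries, a list of its own where there are three numbers: the opening, from 0 (shut) to 1 (fully open), then the shift along the world's x, y, z in cm, then the turn, a rotation vector about the world's x, y, z in rad. In form: [[fingers, [tx, ty, tz], [wx, wy, wz]], ...]. A call has 1 to 12 rows; each row is the pose to reach, as a shift and turn from the pose commanded when the call began; what a row does not reach only later rows make up. A row lasts 1/12 s, in which the tool goes at most 41.7 mm and 7.16 degrees, less where a joint would pass 70% of its speed; a pose out of reach is approached as far as the arm can. A call with a gripper value outside its range is refused whole. The fingers move at their own pace and stop on an object; "squeeze" is the grip in N (left out, the last holds). Time passes only in rows, so rows that repeat a pose let the fingers close. It gives the time, the measured TCP pose, the force, the opening and the grip force at its end, in the units of the state.
- ctrl.state(): the state, without advancing time (a new reading comes with each control period).
- camera(name): name is "side" or "top" or "wrist"; returns the picture (400x640x3 uint8, red, green, blue); there is no depth.
- get_calibration(name): a dict with "fx", "fy", "cx", "cy" (pixels), "k1" (the pictures are not rectified: a ray, as slopes to the right and down, at radius r is drawn at 1 + k1 r^2 times it, then the intrinsics apply), "pose" (4x4, takes a point from camera to world coordinates); the wrist camera has in their place "mount" (4x4, takes a point from camera to tool coordinates, whose origin is the TCP and whose axes are the flange's). Camera axes: x right, y up, looking along -z (the intrinsics and any distortion apply to the point x, -y, -z); pixel columns grow to the right and rows downward; lengths in mm; the calibration is good to about 2 mm. A picture is of the moment at which its call begins: read the wrist's pose just before it. get_calibration takes no time and is no camera call.
- order.finish_job(): hands the job in; it is judged then, once.
The state is a dict: "t": time; "joint_pos": joint angles; "qvel": joint speeds; "joint_torque": joint torques, N m; "position": TCP position; "orientation": TCP orientation; "ft_force": force on the tool from outside, world axes, zero at the start; "moment": the same for the moment, N m; "width": opening from 0.0 (shut) to 1.0 (fully open); "grasp_force": force on a finger pad.
Only numpy, scipy, OpenCV 4.12 (cv2) and the standard library are available. Lean on these libraries where they do the work, as an engineer would, in place of code of your own. Each camera call takes 0.05 s, during which the arm holds its last target. There are 200 camera calls.

### The job

The blue surface-finish comparison plate is wanted to judge the ground block: swing the rack's keeper bail right over to its open side, draw the blue plate straight up out of its slot by its top edge, then tip it about 45 degrees, top and bottom edges level, so that its metal samples look up at a slant, facing whichever way is handy. Finish still holding it like that in the gripper, quite still, its lowest edge some 15 cm above the bench; leave the other two plates in their slots and do not knock the other things about.

Things in the scene. Friction and masses are not known exactly. Their poses are not given: they have to be found in the camera images.
- rack: rack fixed to the bench: steel base 178 x 122 mm, 10 mm thick; white guide cheeks along both long sides (outer faces y = -58, +58 mm), 65 mm high. Origin: centre of underside; x from slot to slot, y across, z up. Slots at x = -48, 0, +48 mm: vertical grooves 10.5 mm wide, floor at z = 10 mm. Posts at both ends (x = -83, +83; y = 0; 22 mm wide, 65 mm high) carry the bail
- bail (a joint): keeper bail: U of 6 mm steel rod on an axis along rack x (y = 0, z = 51 mm) over the plates, so they cannot be drawn. 0: upright, cross bar 72 mm above the axis, 15 mm clear of the plates. Grows in rad towards rack +y to a stop at 1.75 (open, bar outside the +y cheek). Friction holds it near upright; pushed past about 0.5 it falls open by itself and stays. Other way: stop at -0.25
- bail_knob (a point): centre of the red ball knob (16 mm diameter) on the middle of the bail's cross bar, 90 mm from the pivot axis (141 mm over the bench when upright); push it towards the rack's +y side
- plate_blue: blue plate 8 mm thick (x), 100 wide (y), 95 high (z), top corners clipped, 0.08 to 0.15 kg, upright in one of the slots. Origin: middle of its bottom edge. +x (same way as rack +x) is the side with metal samples, two rows of four, 10 to 62 mm above the bottom edge; -x is the plain back. Grip the upper 30 mm across the 8 mm; in the slot its top edge is 105 mm over the bench; next plate 40 mm off
- plate_blue_top (a point): middle of the blue plate's top edge (95 mm above its origin along z)
- plate_grey: grey plate of the same size in another slot of the rack, same way round; stays in its slot
- plate_yellow: yellow plate of the same size in another slot of the rack, same way round; stays in its slot
- ground_block: ground steel block 30 x 72 x 24 mm lying on the bench, origin at the centre of its underside; bystander
- micrometer: outside micrometer 44 x 130 x 16 mm lying on the bench, origin at the centre of its underside; bystander
- screwdriver: screwdriver with red handle, 24 x 174 x 24 mm, lying on the bench, origin at the centre of its underside; bystander
- parts_box: clear box of nuts and screws, 60 x 118 x 29 mm, origin at the centre of its underside; bystander
- loupe: black eye loupe, 41 mm diameter, 31 mm high, origin at the centre of its underside; bystander
- ring_gauge: steel ring gauge, 58 mm diameter, 18 mm high, origin at the centre of its underside; bystander
Not all that is in view belongs to the job. Leave any green look-alike of the plate_blue alone.

How it is judged (in metres and radians):
On the way, in this order (a step that is already met when the one before it is completed fails the run):
1. the bail is swung right over to its open side (value of joint bail above 1.4 rad), for 0.2 s.
2. the blue plate has been drawn up out of its slot, still upright (z of plate_blue in the frame of rack above 0.067 m and angle between plate_blue's own z axis and vertical below 0.3 rad and contact force between plate_blue and the fingers above 0.5 N), for 0.1 s.
At the end, for the whole second after the job is handed in: Bail open (over 1.4 rad); the gripper holds the blue plate still, off the rack, middle of its bottom edge over 125 mm above the bench, sample side facing 30 to 60 degrees from straight up, top and bottom edges level within 15 degrees; the other two plates upright in their slots (value of joint bail above 1.4 rad and contact force between plate_blue and the fingers above 0.5 N and contact force between plate_blue and rack below 0.05 N and height (world z) of plate_blue above 0.125 m and angle between plate_blue's own x axis and vertical between 0.52 and 1.05 rad and angle between plate_blue's own y axis and vertical between 1.31 and 1.83 rad and linear speed of plate_blue below 0.03 m/s and angular speed of plate_blue below 0.2 rad/s and z of each of plate_grey, plate_yellow in the frame of rack below 0.02 m and angle between each of plate_grey, plate_yellow's own z axis and vertical below 0.15 rad); the arm keeps its last pose, push and grip.
It fails at once if the grey or yellow plate is drawn from its slot (z of any of plate_grey, plate_yellow in the frame of rack above 0.035 m).
It fails at once if a bystander is knocked more than 30 mm from its place (distance of any of ground_block, micrometer, screwdriver, parts_box, loupe, ring_gauge from where it was at the start of the episode above 0.03 m).
It also fails if it takes over 48 s, if anything falls off the work surface, if the arm or the gripper's body presses on something with over 40 N, if the wrist force passes 120 N, or if a joint passes its speed limit or range.

## Working session

There is one attempt and no reset: what is moved stays moved. The work goes in short steps, Python scripts to look and compute and a tool call to move; the robot and the scene stay as the last step left them, time stands still between calls to the robot, and variables do not carry over. Pictures are saved under pics/ and viewed, at most 10 in all, crops included, and the job is handed in when it is done.

Besides the shell and the picture viewer there is one more tool, called after "Emit:" by a JSON object that holds its "method" and its "body", one argument or row to a line. drive_tool: Moves the arm, as the interface text tells. Its arguments: {"type":"object","properties":{"deltas":{"type":"array","items":{"type":"array"}},"squeeze":{"type":"number"}},"required":["deltas"]}

```bash
ls; mkdir -p pics
python3 - <<'E'
from plant import ctrl,camera,get_calibration
import cv2,numpy as np
np.set_printoptions(precision=4,suppress=True)
for n in("side","top"):
    im=camera(n); cv2.imwrite(f"pics/{n}0.png",im[...,::-1]); print(n,get_calibration(n))
print(get_calibration("wrist")); print(ctrl.state()); print(ctrl.grip_point_offset)
E
```

```text
pics
side {'fx': 489.57462778816233, 'fy': 489.57462778816233, 'cx': 320.04474662799896, 'cy': 196.89635104468414, 'k1': -0.07536448735472037, 'pose': array([[   0.838 ,    0.3116,   -0.448 ,  -85.6659],
       [  -0.5457,    0.4738,   -0.6912, -848.6593],
       [  -0.0031,    0.8237,    0.567 ,  861.0751],
       [   0.    ,    0.    ,    0.    ,    1.    ]])}
top {'fx': 482.9489640663921, 'fy': 482.9489640663921, 'cx': 324.9402375978294, 'cy': 192.04683871351278, 'k1': -0.027244233468030236, 'pose': array([[  -0.0244,    0.978 ,   -0.2073,  283.0106],
       [  -0.9997,   -0.0239,    0.0049,   61.6933],
       [  -0.0001,    0.2073,    0.9783, 1213.1226],
       [   0.    ,    0.    ,    0.    ,    1.    ]])}
{'fx': 280.1801541289767, 'fy': 280.1801541289767, 'cx': 319.1382134813667, 'cy': 197.23845712938228, 'k1': -0.015501810549340663, 'mount': array([[   0.0004,    0.9474,    0.3202,   81.9957],
       [   1.    ,   -0.0009,    0.0014,   -0.4418],
       [   0.0016,    0.3202,   -0.9474, -142.8829],
       [   0.    ,    0.    ,    0.    ,    1.    ]])}
{'t': 0.1, 'joint_pos': array([-84.8249,  24.4453,   4.2314,  92.048 ,  -1.9558,  63.6444,
        -3.8449]), 'qvel': array([ 0.0414, -0.0085, -0.0396,  0.0252, -0.03  , -0.0196,  0.0933]), 'joint_torque': array([  0.0071, -95.153 ,   3.7704, -46.4408,   0.0195,   0.0063,
         0.0001]), 'position': array([160.2602, 655.3194, 230.6939]), 'orientation': array([[-0.9714,  0.2376, -0.0002],
       [ 0.2376,  0.9714, -0.0011],
       [-0.    , -0.0011, -1.    ]]), 'ft_force': array([-0.5743,  0.0375, -0.4147]), 'moment': array([-0.0264, -0.0201,  0.022 ]), 'grasp_force': 0.0, 'width': 1.001499855971919}
18.700000000000003
```

View pics/side0.png

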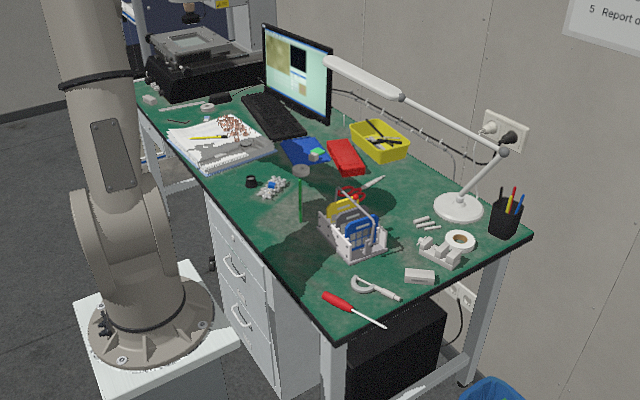

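View pics/top0.png

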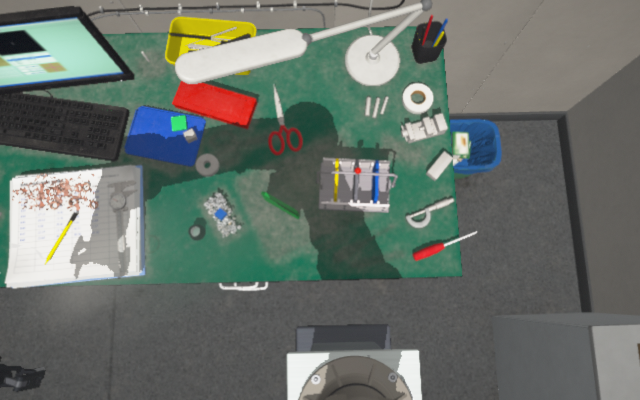

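Run:
```python
import cv2,numpy as np
a=cv2.imread("pics/side0.png")[175:280,270:420]; b=cv2.imread("pics/top0.png")[140:225,300:420]
a=cv2.resize(a,None,fx=4,fy=4,interpolation=3)
b=cv2.resize(b,(600*1,425),interpolation=3)
b=cv2.resize(b,(593,420))
cv2.imwrite("pics/c0.png",cv2.resize(np.hstack([a[:420],b]),(800,282),interpolation=2)) 
cv2.imwrite("pics/c1.png",np.vstack([cv2.resize(a,(430,300)),cv2.resize(b,(430,300))]))
```

```text
(no output)
```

View pics/c1.png

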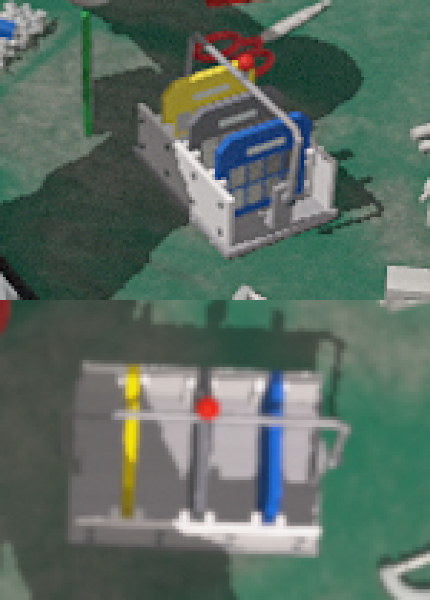

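```bash
cat > h.py <<'E'
import cv2,numpy as np
from plant import ctrl,camera,get_calibration
np.set_printoptions(precision=3,suppress=True)
def pose(n,st=None):
    c=get_calibration(n)
    if n!="wrist": return c,c["pose"]
    T=np.eye(4); T[:3,:3]=st["orientation"]; T[:3,3]=st["position"]
    return c,T@c["mount"]
def ray(n,p,st=None):
    c,P=pose(n,st)
    K=np.array([[c["fx"],0,c["cx"]],[0,c["fy"],c["cy"]],[0,0,1.]])
    u=cv2.undistortPoints(np.array([[p]],float),K,np.array([c["k1"],0,0,0.]))[0,0]
    return P[:3,3],P[:3,:3]@np.array([u[0],-u[1],-1.])
def on(n,p,z,st=None):
    o,d=ray(n,p,st); return o+d*(z-o[2])/d[2]
def tri(a,b):
    A=[];B=[]
    for o,d in(a,b):
        d=d/np.linalg.norm(d);M=np.eye(3)-np.outer(d,d);A.append(M);B.append(M@o)
    x=np.linalg.solve(sum(A),sum(B)); return x,[np.linalg.norm(A[i]@x-B[i]) for i in(0,1)]
def hsv(im): return cv2.cvtColor(im,cv2.COLOR_RGB2HSV)
def blobs(m,amin=10):
    n,l,s,c=cv2.connectedComponentsWithStats(m.astype(np.uint8))
    return [(s[i],c[i],l==i) for i in range(1,n) if s[i][4]>=amin]
E
python3 - <<'E'
from h import *
R={}
for n,(x0,y0,x1,y1) in dict(side=(310,175,395,270),top=(310,150,400,215)).items():
    im=cv2.imread(f"pics/{n}0.png")[...,::-1].copy(); h=hsv(im); roi=np.zeros(h.shape[:2],bool); roi[y0:y1,x0:x1]=1
    H,S,V=h[...,0],h[...,1],h[...,2]
    for k,m in dict(red=((H<6)|(H>174))&(S>150)&(V>130),yel=(H>20)&(H<34)&(S>120)&(V>80),blue=(H>100)&(H<122)&(S>120)&(V>50)).items():
        for s,c,mm in blobs(m&roi,8):
            ys,xs=np.nonzero(mm); print(n,k,s,c,"minAreaRect",cv2.minAreaRect(np.c_[xs,ys].astype(np.float32)))
            R[n,k]=c
            if n=="top":
                z=dict(red=141,yel=105,blue=105)[k]
                b=cv2.boxPoints(cv2.minAreaRect(np.c_[xs,ys].astype(np.float32)))
                print("  ",on(n,c,z)); print(np.array([on(n,p,z) for p in b]))
print(on("top",R["top","red"],141))
E
```

```text
side red [342 187   7   2   8] [344.875 187.375] minAreaRect ((344.94122314453125, 187.26470947265625), (0.9701424241065979, 6.063390731811523), 75.96376037597656)
side red [348 188  10   6  14] [352.429 190.357] minAreaRect ((352.0000305175781, 190.00001525878906), (2.683281660079956, 9.838699340820312), 63.43495178222656)
side red [352 192   9   7  30] [355.633 195.333] minAreaRect ((356.5, 195.49998474121094), (5.0596442222595215, 8.221921920776367), 71.56504821777344)
side red [359 195   6   6  13] [361.923 197.923] minAreaRect ((362.0000305175781, 198.00003051757812), (1.4142134189605713, 7.071067810058594), 45.0)
side yel [326 198  30  20 278] [338.036 206.576] minAreaRect ((338.7026672363281, 206.2161865234375), (12.838982582092285, 30.06395149230957), 66.50143432617188)
side yel [357 199   2   5   9] [357.556 200.778] minAreaRect ((357.5, 201.0), (4.0, 1.0), 90.0)
side blue [371 214   8  29  77] [374.909 224.377] minAreaRect ((375.3676452636719, 227.77938842773438), (28.147615432739258, 6.902685165405273), 85.60128784179688)
side blue [345 216  27  22 280] [356.536 225.671] m
[... 891 characters left out ...]

   [532.23   30.767 105.   ]
[[560.878  33.644 105.   ]
 [560.647  24.189 105.   ]
 [498.056  26.067 105.   ]
 [498.284  35.414 105.   ]]
top blue [373 160   6  13  48] [376.    166.625] minAreaRect ((376.2647399902344, 165.94117736816406), (4.365641117095947, 11.884245872497559), 14.03624439239502)
   [576.484 -66.501 105.   ]
[[565.539 -58.18  105.   ]
 [593.666 -66.321 105.   ]
 [590.813 -76.28  105.   ]
 [562.713 -68.09  105.   ]]
top blue [372 176   7  27 142] [374.944 188.866] minAreaRect ((375.0, 189.0), (26.0, 6.0), 90.0)
   [522.567 -61.509 105.   ]
[[553.83  -55.982 105.   ]
 [553.486 -70.163 105.   ]
 [491.013 -67.212 105.   ]
 [491.357 -53.193 105.   ]]
[559.477 -19.537 141.   ]
```

Emit:
{"method": "drive_tool", "body": {
  "deltas": [
    [0,[2.2,-3,0],[0,0,0.02]],
    [0,[4.4,-6,0],[0,0,0.05]],
    [0,[6.6,-9,0],[0,0,0.07]],
    [0,[8.8,-12,0],[0,0,0.1]],
    [0,[11,-15,0],[0,0,0.12]],
    [0,[13.2,-18,0],[0,0,0.14]],
    [0,[15.4,-21,0],[0,0,0.17]],
    [0,[17.6,-24,0],[0,0,0.2]],
    [0,[19.8,-27,0],[0,0,0.22]],
    [0,[22,-30,0],[0,0,0.24]],
    [0,[23.5,-33.5,0],[0,0,0.24]],
    [0,[24.5,-36.5,0],[0,0,0.24]]
  ]
}}

```text
t: 1.1
position: [406.5, 288.1, 231.2]
orientation: [[-1.0, 0.001, 0.0], [0.001, 1.0, -0.0], [-0.0, -0.0, -1.0]]
ft_force: [0.9, 0.3, 0.2]
width: -0.004
grasp_force: 0.0
```

Emit:
{"method": "drive_tool", "body": {
  "deltas": [
    [0,[1,-3.5,0],[0,0,0]],
    [0,[2,-7,0],[0,0,0]],
    [0,[3,-10.5,0],[0,0,0]],
    [0,[4,-14,0],[0,0,0]],
    [0,[5,-17.5,0],[0,0,0]],
    [0,[6.2,-21,0],[0,0,0]],
    [0,[7.4,-24.5,0],[0,0,0]],
    [0,[8.6,-28,0],[0,0,0]],
    [0,[9.5,-31,0],[0,0,0]],
    [0,[9.5,-31,0],[0,0,0]],
    [0,[9.5,-31,0],[0,0,0]]
  ]
}}

```text
t: 2.02
position: [500.3, -21.1, 231.1]
orientation: [[-1.0, 0.003, -0.0], [0.003, 1.0, -0.001], [0.0, -0.001, -1.0]]
ft_force: [0.3, 0.6, -0.3]
width: -0.001
grasp_force: 0.0
```

Run:
```python
from h import *
import pickle
s=ctrl.state(); im=camera("wrist"); pickle.dump((s,im),open("w1.pkl","wb")); cv2.imwrite("pics/w1.png",im[...,::-1])
print(s["t"],s["joint_pos"],s["position"],s["orientation"],s["width"],s["ft_force"])
```

```text
2.0167 [-31.093   8.231  29.056 115.304  -4.69   57.602  90.041] [500.316 -21.078 231.092] [[-1.     0.003 -0.   ]
 [ 0.003  1.    -0.001]
 [ 0.    -0.001 -1.   ]] -0.0013188078110991882 [ 0.319  0.646 -0.307]
```

View pics/w1.png

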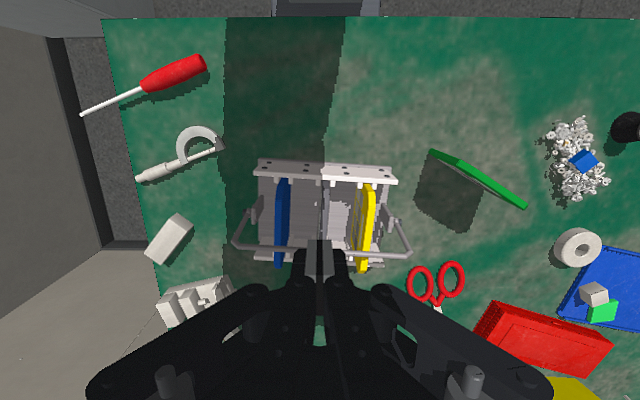

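Run:
```python
from h import *
import pickle
s,im=pickle.load(open("w1.pkl","rb"))
for p in [(256,158),(397,167)]: print("cheek",on("wrist",p,65,s))
print("bar ends",[on("wrist",p,123,s) for p in [(236,248),(409,257)]])
h=hsv(im);H,S,V=h[...,0],h[...,1],h[...,2];roi=np.zeros(H.shape,bool);roi[165:285,250:390]=1
for k,m in dict(yel=(H>20)&(H<34)&(S>120)&(V>60),blue=(H>100)&(H<125)&(S>110)&(V>30)).items():
    for st,c,mm in blobs(m&roi,60):
        print(k,st,c)
        for r in range(st[1],st[1]+st[3],10):
            xs=np.nonzero(mm[r])[0]; print(r,xs.min(),xs.max(),on("wrist",(xs.min(),r),105,s)[:2],on("wrist",(xs.max()+1,r),105,s)[:2])
c=cv2.resize(im[140:290,220:420],(800,600),interpolation=cv2.INTER_CUBIC); cv2.imwrite("pics/w1c.png",c[...,::-1])
```

```text
cheek [476.171 -92.368  65.   ]
cheek [486.734  65.381  65.   ]
bar ends [array([ 556.777, -106.122,  123.   ]), array([567.395,  69.475, 123.   ])]
yel [357 183  19  69 833] [366.777 216.725]
183 363 369 [494.053  21.655] [494.067  28.632]
193 362 375 [504.511  21.138] [504.54   35.259]
203 363 375 [515.226  22.651] [515.254  35.922]
213 361 374 [526.197  21.103] [526.23   35.571]
223 358 373 [537.441  18.473] [537.48   35.213]
233 359 372 [548.98   20.015] [549.016  34.848]
243 357 370 [560.81  18.38] [560.848  33.403]
yel [354 257  14  17 190] [361.137 264.089]
257 354 367 [577.899  15.802] [577.939  31.102]
267 356 367 [590.513  18.492] [590.549  31.782]
blue [274 178  17  68 930] [281.787 212.723]
178 281 287 [488.734 -59.817] [488.751 -52.875]
188 277 289 [499.066 -64.309] [499.096 -51.264]
198 275 289 [509.653 -66.88 ] [509.684 -51.646]
208 275 289 [520.503 -67.459] [520.53  -52.039]
218 275 288 [531.622 -68.054] [531.644 -53.482]
228 275 288 [543.021 -68.666] [543.04 -53.91]
238 274 287 [554.714 -70.364] [554.728 -55.418]
blue [273 252  12  17 155] [278.226 259.297]
252 274 284 [571.601 -71.295] [571.608 -59.335]
262 273 282 [584.052 -73.087] [584.054 -62.068]
```

View pics/w1c.png

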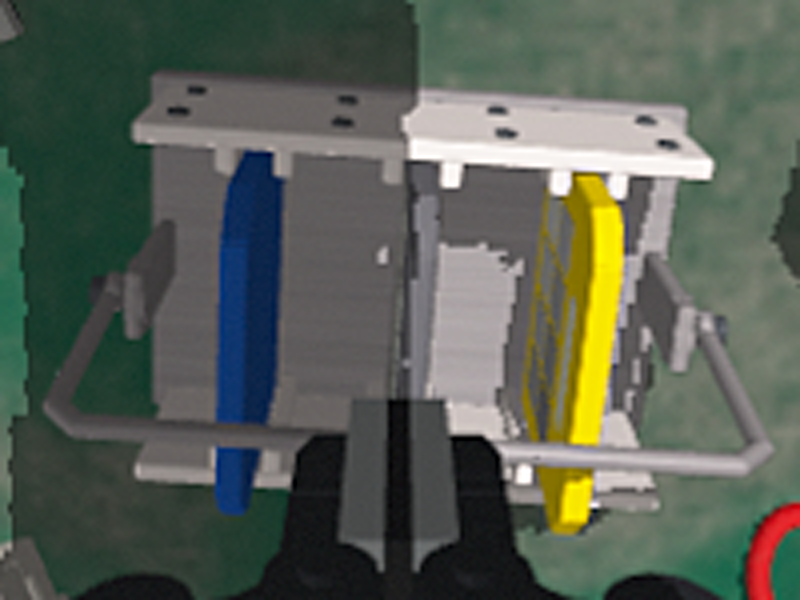

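Run:
```python
from h import *
import pickle
s,im=pickle.load(open("w1.pkl","rb"))
P=lambda x,y,z:on("wrist",(220+x/4-.4,140+y/4-.4),z,s)
a,b=P(135,125,65),P(710,165,65); print("cheek top",a,b,(a+b)/2,np.linalg.norm(a-b))
a,b=P(155,72,0),P(685,105,0); print("base",a,b,(a+b)/2,np.linalg.norm(a-b))
a,b=P(232,240,105),P(233,460,105); print("blue top near..far",a,b)
print("blue near/far tips z85",P(255,155,90),P(230,512,90))
a,b=P(595,205,105),P(575,480,105); print("yellow",a,b)
a,b=P(45,405,123),P(770,452,123); print("bar",(a+b)/2)
```

```text
cheek top [490.795 -96.454  65.   ] [502.845  66.868  65.   ] [496.82  -14.793  65.   ] 163.76612585235307
base [ 487.817 -104.136    0.   ] [499.53   75.085   0.   ] [493.674 -14.526   0.   ] 179.60254599365283
blue top near..far [511.376 -64.325 105.   ] [574.808 -67.271 105.   ]
blue near/far tips z85 [493.046 -59.528  90.   ] [600.812 -71.602  90.   ]
yellow [502.254  27.421 105.   ] [581.171  26.177 105.   ]
bar [555.527 -19.192 123.   ]
```

Emit:
{"method": "drive_tool", "body": {
  "deltas": [
    [0,[0,0.2,-2.5],[0,0,-0.03]],
    [0,[0,0.2,-5.5],[0,0,-0.067]],
    [0,[0,0.2,-8.5],[0,0,-0.067]],
    [0,[0,0.2,-10.6],[0,0,-0.067]],
    [0,[1.5,0.2,-10.6],[0,0,-0.067]],
    [0,[3,0.2,-10.6],[0,0,-0.067]],
    [0,[4.5,0.2,-10.6],[0,0,-0.067]],
    [0,[6,0.1,-10.6],[0,0,-0.067]],
    [0,[7.5,0,-10.6],[0,0,-0.067]],
    [0,[9,-0.1,-10.6],[0,0,-0.067]],
    [0,[10.5,-0.2,-10.6],[0,0,-0.067]],
    [0,[11,-0.2,-10.6],[0,0,-0.067]]
  ]
}}

```text
t: 3.07
position: [611.7, -19.6, 125.0]
orientation: [[-0.998, 0.065, 0.0], [0.065, 0.998, 0.0], [-0.0, 0.0, -1.0]]
ft_force: [-1.0, -0.1, -0.8]
width: -0.001
grasp_force: 0.0
```

Emit:
{"method": "drive_tool", "body": {
  "deltas": [
    [0,[0,0,0],[0,0,0]],
    [0,[-1,0,3],[0,0,0]],
    [0,[-3,-1,6],[0,0,0]],
    [0.5,[-6,-3,7],[0,0,0]],
    [0.5,[-9,-4,7],[0,0,0]],
    [0.5,[-12,-4.8,7],[0,0,0]],
    [0.5,[-12,-4.8,7],[0,0,0]],
    [0.5,[-12,-4.8,7],[0,0,0]]
  ]
}}

```text
t: 3.73
position: [488.5, -68.9, 195.6]
orientation: [[-0.998, 0.067, 0.0], [0.067, 0.998, 0.002], [-0.0, 0.002, -1.0]]
ft_force: [-0.2, 0.6, 0.2]
width: 0.502
grasp_force: 0.0
```

Run:
```python
from h import *
import pickle
s=ctrl.state(); im=camera("wrist"); pickle.dump((s,im),open("w2.pkl","wb")); 
t=camera("side")
print(s["t"],s["joint_pos"],s["position"],s["orientation"],s["width"],s["ft_force"])
c=np.vstack([im[90:300,170:470],t[165:265,270:420].repeat(2,0).repeat(2,1)])
cv2.imwrite("pics/w2.png",cv2.resize(c,None,fx=1.4,fy=1.4,interpolation=2)[...,::-1])
```

```text
3.7333 [-26.542  10.236  30.657 118.461  -6.652  52.89   93.908] [488.454 -68.886 195.571] [[-0.998  0.067  0.   ]
 [ 0.067  0.998  0.002]
 [-0.     0.002 -1.   ]] 0.502012782299115 [-0.208  0.618  0.201]
```

View pics/w2.png

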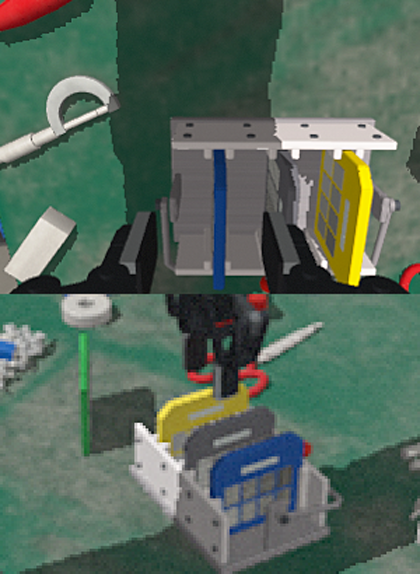

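Run:
```python
from h import *
import pickle
s,im=pickle.load(open("w2.pkl","rb"))
h=hsv(im);H,S,V=h[...,0],h[...,1],h[...,2];roi=np.zeros(H.shape,bool);roi[190:310,310:345]=1
m=(H>100)&(H<125)&(S>110)&(V>30)&roi
for r in range(195,310,12):
    xs=np.nonzero(m[r])[0]
    if len(xs): print(r,xs.min(),xs.max(),on("wrist",(xs.min(),r),105,s)[:2],on("wrist",(xs.max()+1,r),105,s)[:2])
```

```text
207 323 330 [494.548 -66.52 ] [495.02  -59.416]
219 323 331 [506.102 -67.237] [506.642 -59.126]
231 323 331 [518.009 -67.976] [518.558 -59.741]
243 323 330 [530.287 -68.738] [530.783 -61.305]
255 323 330 [542.956 -69.524] [543.459 -61.973]
267 323 330 [556.036 -70.335] [556.548 -62.662]
279 322 329 [569.486 -72.148] [570.006 -64.349]
291 322 330 [583.459 -73.03 ] [584.055 -64.109]
```

Emit:
{"method": "drive_tool", "body": {
  "deltas": [
    [0.4,[3,0.3,0],[0,0,0]],
    [0.4,[6.3,0.3,0],[0,0,0]],
    [0.4,[6.3,0.3,0],[0,0,0]],
    [0.4,[6.3,0.3,-3],[0,0,0]],
    [0.4,[6.3,0.3,-6],[0,0,0]],
    [0.4,[6.3,0.3,-8],[0,0,0]],
    [0.4,[6.3,0.3,-10],[0,0,0]],
    [0.4,[6.3,0.3,-11.9],[0,0,0]],
    [0.4,[6.3,0.3,-11.9],[0,0,0]]
  ]
}}

```text
t: 4.58
position: [551.8, -65.5, 72.6]
orientation: [[-0.998, 0.066, -0.005], [0.066, 0.998, -0.001], [0.005, -0.001, -1.0]]
ft_force: [-1.4, -0.8, -0.3]
width: 0.403
grasp_force: 0.0
```

Emit:
{"method": "drive_tool", "body": {
  "deltas": [
    [0.2,[0,0,0],[0,0,0]],
    [0,[0,0,0],[0,0,0]],
    [0,[0,0,0],[0,0,0]],
    [0,[0,0,0],[0,0,0]],
    [0,[0,0,0],[0,0,0]],
    [0,[0,0,0],[0,0,0]]
  ],
  "squeeze": 50
}}

```text
t: 5.08
position: [554.0, -66.2, 77.2]
orientation: [[-0.998, 0.067, 0.002], [0.067, 0.998, 0.0], [-0.002, 0.0, -1.0]]
ft_force: [-1.2, 0.2, 7.9]
width: 0.082
grasp_force: 51.6
```

Emit:
{"method": "drive_tool", "body": {
  "deltas": [
    [0,[0,0,0.6],[0,0,0]],
    [0,[0,0,1.6],[0,0,0]],
    [0,[0,0,3],[0,0,0]],
    [0,[0,0,4.5],[0,0,0]],
    [0,[0,0,6],[0,0,0]],
    [0,[0,0,7.5],[0,0,0]],
    [0,[0,0,9],[0,0,0]],
    [0,[0,0,10.5],[0,0,0]],
    [0,[0,0,12],[0,0,0]],
    [0,[0,0,13.5],[0,0,0]],
    [0,[0,0,15],[0,0,0]],
    [0,[0,0,15],[0,0,0]]
  ]
}}

```text
t: 6.08
position: [554.4, -66.7, 229.8]
orientation: [[-0.998, 0.067, 0.004], [0.067, 0.998, 0.001], [-0.004, 0.001, -1.0]]
ft_force: [0.8, -1.1, -0.8]
width: 0.086
grasp_force: 50.3
```

Run:
```python
from h import *
s=ctrl.state(); t=camera("side")[110:270,270:430]; w=camera("wrist")[100:260,240:400]
print(s["t"],s["joint_pos"],s["width"],s["ft_force"],s["grasp_force"])
cv2.imwrite("pics/l1.png",cv2.resize(np.hstack([t,w]),(800,400),interpolation=2)[...,::-1])
```

```text
6.0833 [-25.745  14.718  31.125 108.827  -8.909  58.58   95.325] 0.08568031964430642 [ 0.815 -1.054 -0.769] 50.25859013199806
```

View pics/l1.png

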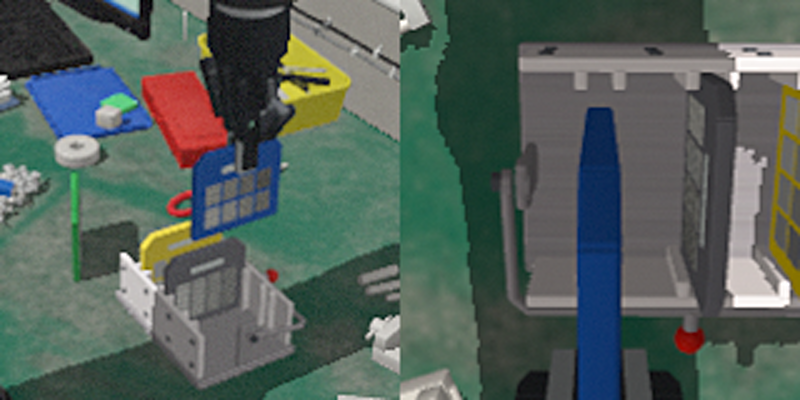

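Emit:
{"method": "drive_tool", "body": {
  "deltas": [
    [0,[0,0,0],[-0.05,0.003,0]],
    [0,[0,0,0],[-0.11,0.007,0]],
    [0,[0,0,0],[-0.18,0.012,0]],
    [0,[0,0,0],[-0.25,0.017,0]],
    [0,[0,0,0],[-0.32,0.021,0]],
    [0,[0,0,0],[-0.39,0.026,0]],
    [0,[0,0,0],[-0.39,0.026,0]]
  ]
}}

```text
t: 6.77
position: [553.1, -63.6, 224.8]
orientation: [[-0.998, 0.056, -0.026], [0.062, 0.921, -0.384], [0.002, -0.385, -0.923]]
ft_force: [-0.1, 2.0, -1.7]
width: 0.086
grasp_force: 50.2
```

```bash
python3 -c "
from h import *
s=ctrl.state();print(s['joint_pos'],s['position'],s['orientation'],s['width'])"
```

```text
[-41.34   18.342  34.503 109.739  13.703  60.428  71.328] [553.059 -63.602 224.756] [[-0.998  0.056 -0.026]
 [ 0.062  0.921 -0.384]
 [ 0.002 -0.385 -0.923]] 0.08564662292016248
```

Emit:
{"method": "drive_tool", "body": {
  "deltas": [
    [0,[0,0,0],[-0.05,0.003,0]],
    [0,[0,0,0],[-0.11,0.007,0]],
    [0,[0,0,-0.3],[-0.18,0.012,0]],
    [0,[0,0,-0.8],[-0.25,0.017,0]],
    [0,[0,0,-1.4],[-0.32,0.021,0]],
    [0,[0,0,-2],[-0.37,0.025,0]],
    [0,[0,0,-2.5],[-0.395,0.027,0]],
    [0,[0,0,-2.6],[-0.395,0.027,0]],
    [0,[0,0,-2.6],[-0.395,0.027,0]],
    [0,[0,0,-2.6],[-0.395,0.027,0]],
    [0,[0,0,-2.6],[-0.395,0.027,0]],
    [0,[0,0,-2.6],[-0.395,0.027,0]]
  ]
}}

```text
t: 7.77
position: [553.4, -67.0, 200.9]
orientation: [[-0.998, 0.049, -0.048], [0.068, 0.706, -0.705], [-0.001, -0.707, -0.707]]
ft_force: [0.1, 0.0, -1.7]
width: 0.083
grasp_force: 50.3
```

Run:
```python
from h import *
s=ctrl.state(); t=camera("side")[110:270,270:430]; w=camera("top")[100:260,280:440]
print(s["t"],s["joint_pos"],s["qvel"],s["position"],s["orientation"],s["width"],s["ft_force"],s["grasp_force"])
cv2.imwrite("pics/f1.png",cv2.resize(np.hstack([t,w]),(800,400),interpolation=2)[...,::-1])
```

```text
7.7667 [-51.388  30.087  37.397 110.511  27.083  64.184  54.606] [-0.246  0.325 -0.152  0.034 -0.001  0.067 -0.214] [553.416 -66.952 200.904] [[-0.998  0.049 -0.048]
 [ 0.068  0.706 -0.705]
 [-0.001 -0.707 -0.707]] 0.08335979163680345 [ 0.127  0.043 -1.676] 50.25119885802269
```

View pics/f1.png

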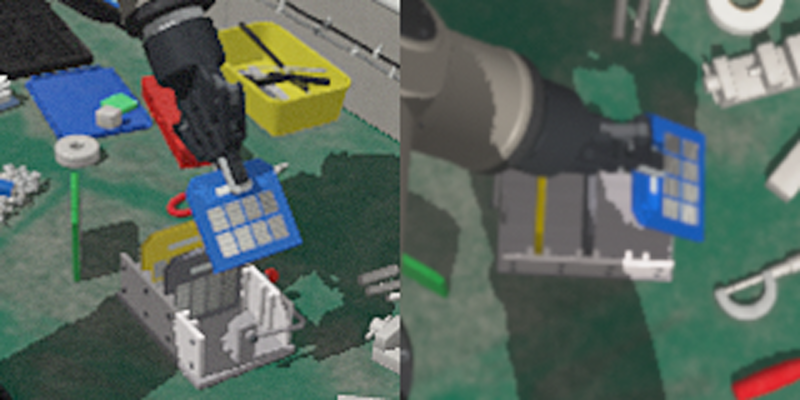

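Run:
```python
from h import *
a=tri(ray("side",(356,218.5)),ray("top",(401,196))); b=tri(ray("side",(390.2,206.4)),ray("top",(402.2,152)))
print(a,b,np.linalg.norm(a[0]-b[0]))
```

```text
(array([ 493.438, -113.127,  156.446]), [np.float64(0.3156931342876591), np.float64(0.31569313428766893)]) (array([ 594.107, -120.906,  157.416]), [np.float64(1.57629309936135), np.float64(1.576293099361206)]) 100.97406438593076
```

The bottom edge measures 101 mm long. It sits level at about 156 mm, and the plate is tilted 45°. The bail is open and the grip is steady, so I'm handing in.

Emit:
{"method": "drive_tool", "body": {
  "deltas": [
    [0,[0,0,0],[0,0,0]],
    [0,[0,0,0],[0,0,0]],
    [0,[0,0,0],[0,0,0]],
    [0,[0,0,0],[0,0,0]]
  ]
}}

```text
t: 8.2
position: [553.3, -66.3, 200.3]
orientation: [[-0.998, 0.047, -0.048], [0.067, 0.705, -0.706], [0.0, -0.708, -0.706]]
ft_force: [-0.7, 0.1, -2.5]
width: 0.083
grasp_force: 50.3
```

```bash
python3 -c "
from plant import order
print(order.finish_job())"
```

```text
the job is handed in; nothing more can be done
None
```

The job is handed in, though no verdict came back: the bail is open, and the blue plate is held still at about 45° with its samples facing up and its bottom edge level about 156 mm above the bench; the grey and yellow plates are still in their slots, and I saw no bystander knocked.

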